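Set up and load the bun slicer

TASK

Get the bun slicer ready for the sandwich rolls: wind its height knob clockwise right down to the stop, then back up exactly five clicks. Lay all the square rolls from the sheet pan flat on the feed bed in one row, pushed up against the fixed fence, and lay the loose steel guide bar on the bed along the other side of the row, flush against the rolls, its middle about level with the middle of the clear part of the bed. Leave the round buns on the pan and the other things on the counter where they are.

Things in the scene. Friction and masses are not known exactly. Their poses are not given: they have to be found in the camera images.
- slicer: The bun slicer, a fixed white and stainless machine. Origin: on the counter under the feed bed; z up, y along the feed bed towards the blade head, x across the bed, away from the robot (it stands at a small yaw). Behind the head (slicer x 65 to 125, y 188 to 298 mm) is a motor housing 106 mm high; beyond the head an outfeed chute.
- bed (a point): Middle of the clear flat top of the feed bed, 45 mm above the counter, at slicer x = -17.5, y = +12 mm; slicer axes. The clear bed is 165 mm wide (slicer x -100 to +65) and 335 mm long (slicer y -155 to +180).
- fence (a point): Foot of the fixed fence's inner face, on the bed, at mid length, at slicer x = +50, y = +12 mm; slicer axes. The fence is a straight white plastic strip along the bed's far side, 330 mm long, 18 mm high above the bed, 8 mm thick; rolls stand on its -x side.
- head (a point): Top edge of the blade head's face that looks along the bed, 165 mm above the counter, at slicer y = +180 mm. The head is 165 mm high and takes up slicer x -85 to +65, y 180 to 305 mm; rolls would be fed into the mouth in this face.
- height_knob (a joint): Turn of the knob on top of the head, in rad: 0 at its stop (fully clockwise seen from above, blade down), growing anticlockwise, upper stop at 5.24. It clicks every 0.524 rad (12 clicks a turn): a spring plunger holds it at 0, 0.524, 1.047 .. and pulls it to the nearest one when let go; turning takes about 0.06 N m.
- knob_grip (a point): On the knob's vertical axis, 195 mm above the counter, 30 mm above the head. Black skirt 50 mm across (top 13 mm above the head), on it a bar grip 50 long, 15 thick, up to 44 mm above the head. Turns with the knob: x along the bar; a white line on top marks the -x end. At the stop the line points to slicer -x, at the thick tick; thin ticks are the further clicks.
- guide_bar: Loose straight flat steel bar 280 mm long (its y), 40 wide (its x), 16 high, 0.5 kg, with a black finger lug on its middle: 30 mm along the bar, 14 mm across it, from 16 to 54 mm above the underside. Both long sides are alike. Origin: centre of its underside; z up. It starts on the counter in front of the slicer.
- bar_lug (a point): Middle of the guide bar's lug, 35 mm above the bar's underside; same axes as the bar.
- bar_end_a (a point): Middle of the bar's end face at its +y end, 8 mm above the underside.
- bar_end_b (a point): Middle of the bar's end face at its -y end, 8 mm above the underside.
- pan: Aluminium sheet pan, fixed on the counter, 270 mm (x) by 290 mm (y), floor 4 mm thick, rim 14 mm high above the counter. Origin: centre of its underside. Rolls and buns lie on it in two rows of up to three.
- roll1: A square sandwich roll, 60 x 60 mm, 42 mm high, flat sides, golden crust with a floured top, about 80 g. Origin: centre of its underside; x and y along its sides. Two to four of the four rolls are there.
- roll2: Another square roll, the same (may be absent).
- roll3: Another square roll, the same (may be absent).
- roll4: Another square roll, the same (may be absent).
- bun1: A round dark bun, 72 mm across, 46 mm high, on the pan; not part of this batch. Origin: centre of its underside.
- bun2: A round dark bun, 72 mm across, 46 mm high, on the pan; not part of this batch. Origin: centre of its underside.
- tongs: A pair of steel bread tongs, 215 mm long, 22 mm high, lying between the robot and the pan; not part of the job.
- brush: A pastry brush, 200 mm long, lying behind the slicer; not part of the job.
- scraper: A bench scraper with a wooden grip, 150 mm wide, lying on the counter to the left in front of the slicer; not part of the job.
- cup: A white mug, 80 mm across, 95 mm high, standing at the back; not part of the job.
- dredger: A steel flour dredger, 70 mm across, 110 mm high, standing at the back; not part of the job.
There are look-alikes about, which are no part of the job. What is shaped like the bun2 but pink is not meant.

How it is judged:
On the way, in this order (a step that is already met when the one before it is completed fails the run):
1. the height knob is wound down to its stop (within 0.08 rad) (value of joint height_knob below 0.08 rad), for 0.2 s.
2. the knob is turned back up five clicks (2.62 rad, within 0.15) (value of joint height_knob between 2.46799 and 2.76799 rad), for 0.5 s.
At the end, for the whole second after the job is handed in: Knob 2.62 rad within 0.15. Every present roll flat on the bed, slicer y -130 to 150 mm, within 5 mm of touching the fence (centre x 15 to 25 mm). Bar flat on the bed, middle at slicer y 12 within 35 mm, both ends at slicer x -35 to -26.5 mm (touching: -30). Buns on the pan. All at rest (all of step 2 and x of roll1 in the frame of slicer between 0.015 and 0.025 m and y of roll1 in the frame of slicer between -0.13 and 0.15 m and z of roll1 in the frame of slicer between 0.04 and 0.05 m and angle between each of roll1, roll2, roll3, roll4, guide_bar's own z axis and vertical below 0.1 rad and linear speed of each of roll1, roll2, roll3, roll4, guide_bar below 0.02 m/s and x of roll2 in the frame of slicer between 0.015 and 0.025 m and y of roll2 in the frame of slicer between -0.13 and 0.15 m and z of roll2 in the frame of slicer between 0.04 and 0.05 m and x of roll3 in the frame of slicer between 0.015 and 0.025 m and y of roll3 in the frame of slicer between -0.13 and 0.15 m and z of roll3 in the frame of slicer between 0.04 and 0.05 m and x of roll4 in the frame of slicer between 0.015 and 0.025 m and y of roll4 in the frame of slicer between -0.13 and 0.15 m and z of roll4 in the frame of slicer between 0.04 and 0.05 m and x of bar_end_a in the frame of slicer between -0.035 and -0.0265 m and x of bar_end_b in the frame of slicer between -0.035 and -0.0265 m and y of guide_bar in the frame of slicer between -0.023 and 0.047 m and z of guide_bar in the frame of slicer between 0.04 and 0.05 m and x of bun1 in the frame of pan between -0.13 and 0.13 m and y of bun1 in the frame of pan between -0.14 and 0.14 m and z of bun1 in the frame of pan between -0.005 and 0.03 m and x of bun2 in the frame of pan between -0.13 and 0.13 m and y of bun2 in the frame of pan between -0.14 and 0.14 m and z of bun2 in the frame of pan between -0.005 and 0.03 m).
It fails at once if the tongs is pushed more than 4 cm from its place or tipped over (distance of tongs from where it was at the start of the episode above 0.04 m or angle between tongs's own z axis and vertical above 0.5 rad).
It fails at once if the brush is pushed more than 4 cm from its place or tipped over (distance of brush from where it was at the start of the episode above 0.04 m or angle between brush's own z axis and vertical above 0.5 rad).
It fails at once if the scraper is pushed more than 4 cm from its place or tipped over (distance of scraper from where it was at the start of the episode above 0.04 m or angle between scraper's own z axis and vertical above 0.5 rad).
It fails at once if the cup is pushed more than 4 cm from its place or tipped over (distance of cup from where it was at the start of the episode above 0.04 m or angle between cup's own z axis and vertical above 0.5 rad).
It fails at once if the dredger is pushed more than 4 cm from its place or tipped over (distance of dredger from where it was at the start of the episode above 0.04 m or angle between dredger's own z axis and vertical above 0.5 rad).
Of roll1, roll2, roll3, roll4 only 2 to 4 are there at a start; the rules pass over those that are not, and their reading is None.
At some moment in a run one of roll1, roll2, roll3, roll4, guide_bar may be knocked a few centimetres aside while the robot is not near it.
Once in a run the grip may slacken for a moment while it holds something.
It also fails if it takes over 210 s, if anything falls off the work surface, if the arm or the gripper's body presses on something with over 40 N, if the wrist force passes 120 N, or if a joint passes its speed limit or range.

ROBOT

A 6-joint arm with a two-finger parallel gripper is mounted at the origin on the work surface. World frame = base frame: x ahead of the robot, y to its left, z up, the work surface at z = 0. Lengths are in m, angles in rad, forces in N, time in s.
With the tool pointing down it reaches from about 0.3 to 0.825 m from the base axis. Payload 5.4 kg.
Tool frame: the origin (TCP) lies at the very end of the fingers, on their centre line; the grasp point (between the pads) lies 19 mm behind it; z points along the fingers, x is the direction in which the jaws open and shut, and the axes are right-handed (so a half turn about z gives the same grasp; the last joint's range is limited). The gripper opens to 92 mm and grips with 3 to 60 N. Pads are 20 mm wide; open, the fingers measure 128 mm over their backs; the gripper's body (75 mm by 189 mm) begins 69 mm behind the grasp point.
Start: joints at [0.931, 0.158, 1.597, -0, 1.386, -0.21], TCP at [0.24, 0.523, 0.215] pointing down, gripper open.
Joint ranges: [-2.91, 2.91], [-0.94, 2.29], [0.18, 2.7], [-1.29, 4.43], [0.17, 2.64], [-3, 3]. Speed limits (rad/s): [2.57, 2.57, 3.14, 3.14, 3.14, 3.14].

INTERFACE

Orientations are given as a rotation vector (axis times angle).
In Python, from workcell import bot gives the robot as it stands. Calls block until the motion is done:
- bot.goto(position, orientation): joint-space move of the TCP to a pose.
- bot.line_to(position, rot=None, max_speed=0.15): straight line of the TCP; rot=None keeps the orientation; max_speed is the mean speed in m/s.
- bot.set_joints(angles): joint-space move.
- bot.set_gripper(opening, newtons=None): opening from 0.0 (shut) to 1.0 (fully open); newtons is the grip in N (None keeps the last); returns when the fingers have stopped.
- bot.hold(seconds).
- bot.inverse_kinematics(position, orientation): joint angles nearest the present ones, or None.
- bot.read_camera(name): name is "scene" or "top"; returns a dict with "pixels" (480x640x3 uint8, blue, green, red), "fx", "fy", "cx", "cy" (pixels), "R" (3x3) and "t" (3): a world point X has camera coordinates R X + t. Camera axes: x right, y down, z forward; pixel columns grow to the right and rows downward; lengths in m; the calibration is good to about 2 mm. A picture is of the moment at which its call begins. There is no depth.
A pose or a line that the arm cannot do raises bot.MotionError and nothing moves.
- bot.job_done(): hands the job in, once; it reports no verdict.
Readings, each from a call of its own:
- bot.current_clock(): time.
- bot.current_joints(): joint angles.
- bot.current_joint_vel(): joint speeds.
- bot.current_effort(): joint torques, N m.
- bot.current_ee_pos(): TCP position.
- bot.current_tool_rot(): TCP orientation.
- bot.current_contact_force(): force on the tool from outside, world axes, zero at the start.
- bot.current_ft_torque(): the same for the moment, N m.
- bot.current_opening(): opening from 0.0 (shut) to 1.0 (fully open).
Only numpy, scipy, OpenCV 4.12 (cv2) and the standard library are available. Lean on these libraries where they do the work, as an engineer would, in place of code of your own. Each camera call takes 0.05 s, during which the arm holds its last target. There are 200 camera calls.

## Working session

There is one attempt and no reset: what is moved stays moved. The work goes in short steps, each a Python script; the robot and the scene stay as the last script left them, time stands still between calls to the robot, and variables do not carry over. Pictures are saved under pics/ and viewed, about 12 in all and at most 16, crops included, and the job is handed in when it is done.

```bash
mkdir -p pics && ls
python3 - <<'E'
from workcell import bot
import cv2
for n in("scene","top"):
    c=bot.read_camera(n);cv2.imwrite(f"pics/{n}0.png",c["pixels"])
    print(n,c["fx"],c["fy"],c["cx"],c["cy"],c["R"],c["t"])
print(bot.current_clock(),bot.current_ee_pos(),bot.current_tool_rot())
E
```

```text
pics
scene 623.1197380444157 623.1197380444157 327.338798079682 251.33964106388856 [[ 0.85860445  0.51261856 -0.00453963]
 [ 0.31947666 -0.54198721 -0.77729308]
 [-0.40091528  0.66593699 -0.6291223 ]] [-0.4729879  -0.07803988  1.9574366 ]
top 595.8446084995713 595.8446084995713 305.80655474953437 243.53586944421252 [[-2.17682830e-02 -9.99762806e-01 -6.88429158e-04]
 [-9.91760027e-01  2.16809776e-02 -1.26261569e-01]
 [ 1.26246546e-01 -2.06574103e-03 -9.91996745e-01]] [0.01379944 0.55367131 1.31017462]
0.1 [0.2392707  0.52224426 0.21372037] [ 2.64349230e+00  1.69640323e+00 -2.45156651e-03]
```

View pics/scene0.png

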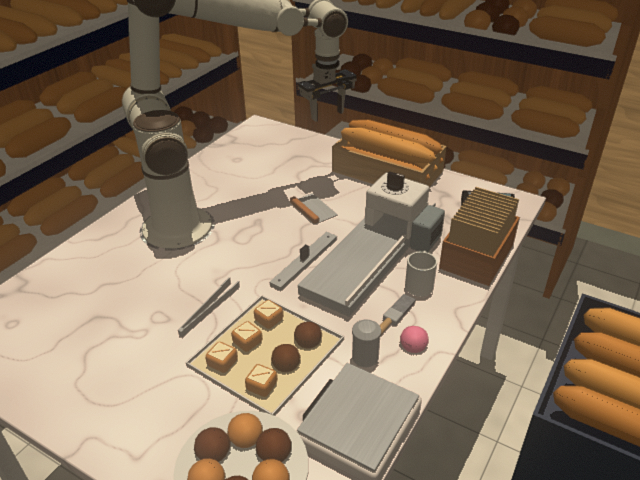

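View pics/top0.png

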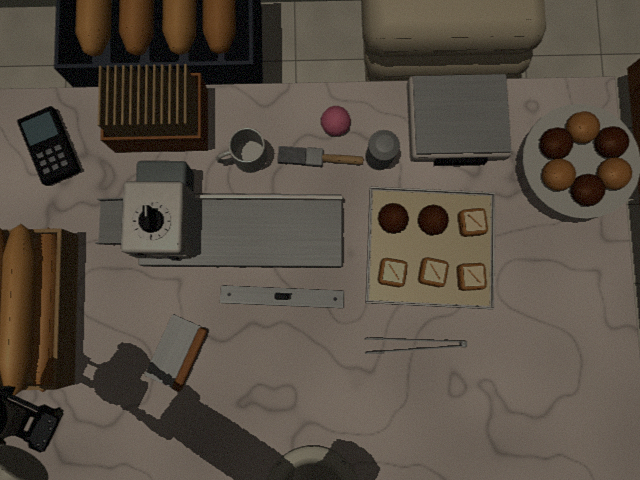

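The top view shows four square rolls at (473,222), (393,272), (434,272) and (471,276). The pan's buns are at (393,218) and (433,220), and the bar is at (283,296) with its lug. The knob is at (150,220), its line pointing up and away from the robot.

These could be mistaken for what I want:
- Plate buns at (588,158)
- Pink ball at (335,121)
- Steel box at (458,115), which resembles the bed
- Brown loaf box

I choose the rolls on the pan, the bar with the black lug, and the slicer with the knob. Next I check them in close crops.

Run:
```python
import cv2,numpy as np
t=cv2.imread("pics/top0.png")
def crop(im,x,y,w,h,s,name,st):
    c=cv2.resize(im[y:y+h,x:x+w],None,fx=s,fy=s,interpolation=cv2.INTER_CUBIC)
    for u in range(x-x%st+st,x+w,st):
        cv2.line(c,((u-x)*s,0),((u-x)*s,6),(0,0,255),1);cv2.putText(c,str(u),((u-x)*s-12,16),0,.35,(0,0,255),1)
    for v in range(y-y%st+st,y+h,st):
        cv2.line(c,(0,(v-y)*s),(6,(v-y)*s),(0,0,255),1);cv2.putText(c,str(v),(8,(v-y)*s+4),0,.35,(0,0,255),1)
    return c
k=crop(t,95,150,130,130,4,"",10)
s=cv2.imread("pics/scene0.png")
k2=crop(s,340,150,70,130,4,"",10)
cv2.imwrite("pics/knob.png",np.hstack([k,k2]))
cv2.imwrite("pics/bedpan.png",np.vstack([crop(t,210,180,150,135,4,"",10)]))
cv2.imwrite("pics/pan.png",crop(t,360,180,140,135,4,"",10))
```

```text
(no output)
```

View pics/knob.png

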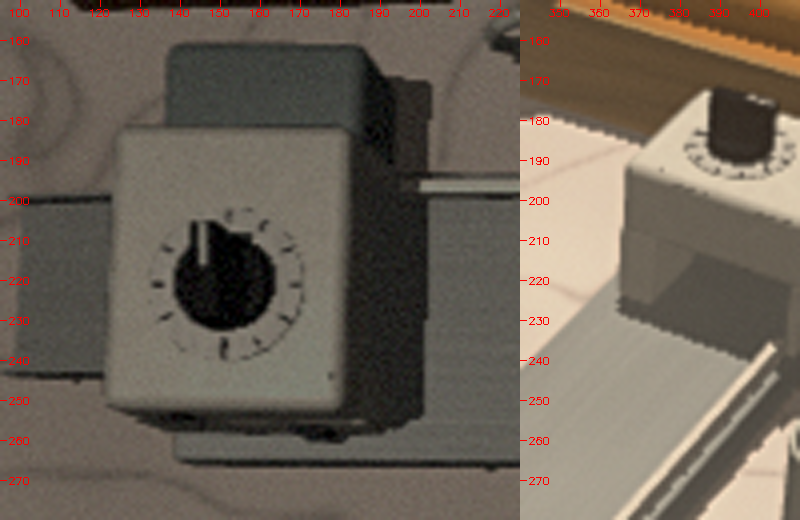

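View pics/bedpan.png

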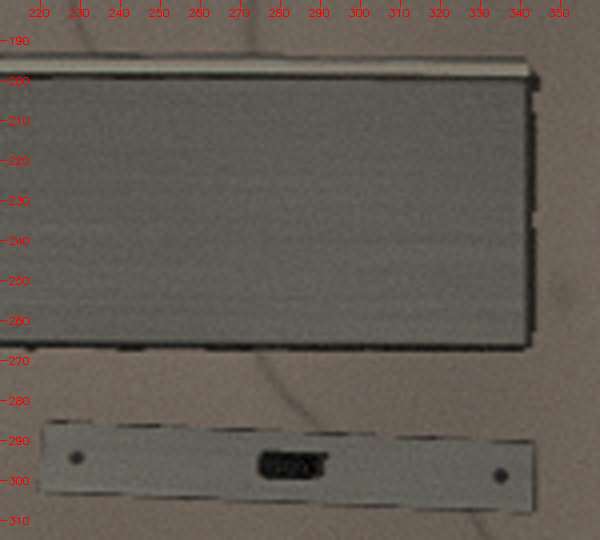

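View pics/pan.png

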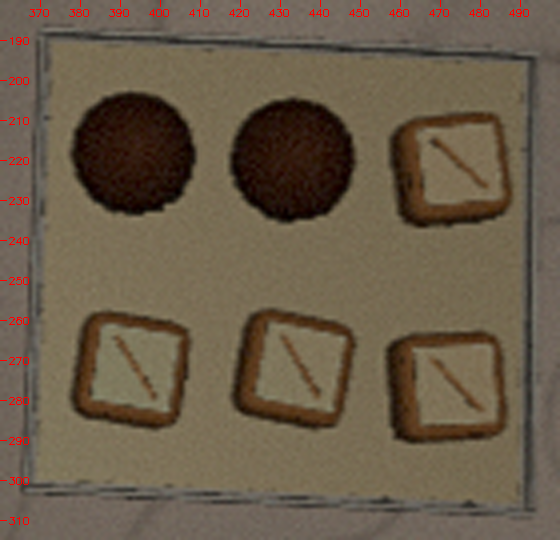

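The crops show the knob's thick tick at about (151,237) and the white line pointing up at about (145,210). The fence strip runs along rows 196–198 and the bar from (221,294) to (343,299). All four rolls have pale floured tops with a brown ring. Now I measure.

```bash
cat > h.py <<'E'
import numpy as np, cv2
from workcell import bot
from scipy.spatial.transform import Rotation as Rn
def cams(n=("scene","top")): return {k:bot.read_camera(k) for k in n}
def ray(c,uv):
    d=np.array([(uv[0]-c["cx"])/c["fx"],(uv[1]-c["cy"])/c["fy"],1.]); R=np.array(c["R"])
    return -R.T@np.array(c["t"]), R.T@d
def at(c,uv,z):
    o,d=ray(c,uv); return o+d*(z-o[2])/d[2]
def tri(c1,p1,c2,p2):
    P=[np.array([[c["fx"],0,c["cx"]],[0,c["fy"],c["cy"]],[0,0,1]])@np.c_[c["R"],c["t"]] for c in(c1,c2)]
    X=cv2.triangulatePoints(*P,np.float64(p1).reshape(2,1),np.float64(p2).reshape(2,1)).ravel(); return X[:3]/X[3]
def proj(c,X):
    p=np.array(c["R"])@X+np.array(c["t"]); return np.array([c["fx"]*p[0]/p[2]+c["cx"],c["fy"]*p[1]/p[2]+c["cy"]])
def rolls_px(c,lo=100,box=None):
    """floured-top centres: holes in brown rings"""
    im=cv2.GaussianBlur(cv2.resize(c["pixels"],None,fx=4,fy=4,interpolation=cv2.INTER_CUBIC),(5,5),0)
    h=cv2.cvtColor(im,cv2.COLOR_BGR2HSV); m=((h[...,0]<20)&(h[...,1]>115)&(h[...,2]>60)).astype(np.uint8)*255
    m=cv2.morphologyEx(m,cv2.MORPH_CLOSE,np.ones((5,5)))
    cs,hi=cv2.findContours(m,cv2.RETR_CCOMP,cv2.CHAIN_APPROX_NONE); out=[]
    if hi is None: return out
    for i,k in enumerate(cs):
        if hi[0][i][3]>=0: continue
        kids=[cs[j] for j in range(len(cs)) if hi[0][j][3]==i and cv2.contourArea(cs[j])>80]
        if not kids or not(700<cv2.contourArea(k)<60000): continue
        hull=cv2.convexHull(np.vstack(kids)); a=cv2.contourArea(hull)
        if a<1500: continue
        # resize maps centre (u+.5)*4-.5
        q=cv2.minAreaRect(hull); out.append(((np.array(q[0])+.5)/4-.5,(cv2.boxPoints(q)+.5)/4-.5,a/16))
    return out
def down(yaw): return (Rn.from_euler('z',yaw)*Rn.from_euler('x',np.pi)).as_rotvec()
E
python3 - <<'E'
from h import *
C=cams(); T,S=C["top"],C["scene"]
for n in C:
    print(n,[(np.round(p,1),round(a)) for p,b,a in rolls_px(C[n])])
for p,b,a in rolls_px(T):
    X=at(T,p,.046); B=np.array([at(T,q,.046)[:2] for q in b]); e=B[1]-B[0]
    print("roll",X.round(4),"yaw",np.degrees(np.arctan2(e[1],e[0])).round(1)%90,np.linalg.norm(B[1]-B[0]).round(3),np.linalg.norm(B[2]-B[1]).round(3))
# fence strip, top view: weighted centre per column
g=cv2.cvtColor(T["pixels"],cv2.COLOR_BGR2GRAY).astype(float)
cols=np.arange(215,338); rows=np.arange(190,204)
cen=[]
for u in cols:
    w=np.clip(g[190:204,u]-125,0,None); cen.append((w*rows).sum()/max(w.sum(),1e-6))
cen=np.array(cen); ok=(cen>192)&(cen<202); f=np.polyfit(cols[ok],cen[ok],1); f=np.polyfit(cols[ok][abs(cen[ok]-np.polyval(f,cols[ok]))<.6],cen[ok][abs(cen[ok]-np.polyval(f,cols[ok]))<.6],1)
print("profile",g[190:204,280])
a,b=[at(T,(u,np.polyval(f,u)),.063) for u in(215,340)]; d=a-b;yaw=np.arctan2(d[1],d[0])-np.pi/2
print("fence",a,b,"yaw",yaw)
# bar
for uv in[(221,286),(220.5,303),(343.5,290.5),(343.5,307.5)]: print("bar",at(T,uv,.016).round(4))
print("bedend", at(T,(342,232),.045), "bed near edge",at(T,(280,266),.045), "knob skirt",at(T,(150.5,220.5),.178),"tick",at(T,(151,237),.165),"line",at(T,(144,205),.209),at(T,(146.5,216),.209))
E
```

```text
scene [(array([260.3, 374.1]), 301), (array([484.5, 217.1]), 894)]
top [(array([473.5, 275.8]), 422), (array([393.4, 271.4]), 429), (array([434.7, 271.2]), 425), (array([474.6, 220.5]), 408)]
roll [ 0.472  -0.3694  0.046 ] yaw 2.700000000000003 0.047 0.046
roll [ 0.4856 -0.1917  0.046 ] yaw 78.4 0.047 0.048
roll [ 0.4841 -0.2837  0.046 ] yaw 76.9 0.046 0.047
roll [ 0.5963 -0.379   0.046 ] yaw 4.700000000000003 0.047 0.047
profile [103. 105. 101.  81.  70. 114. 117. 132.  63.  42.  96.  88.  93.  86.]
fence [0.65997693 0.20221763 0.063     ] [ 0.6530921  -0.07681944  0.063     ] yaw -0.024668524245280876
bar [0.4633 0.1962 0.016 ]
bar [0.425  0.1975 0.016 ]
bar [ 0.4471 -0.0814  0.016 ]
bar [ 0.4088 -0.0803  0.016 ]
bedend [ 0.57692111 -0.08011585  0.045     ] bed near edge [0.50334289 0.0603841  0.045     ] knob skirt [0.58957613 0.31562039 0.178     ] tick [0.5576605  0.31761399 0.165     ] line [0.61561893 0.32074354 0.209     ] [0.59341137 0.31552846 0.209     ]
```

Run:
```python
from h import *
from scipy.optimize import least_squares
C=cams(); T,S=C["top"],C["scene"]
g=cv2.GaussianBlur(cv2.cvtColor(T["pixels"],cv2.COLOR_BGR2GRAY).astype(np.float32),(0,0),.7)
def edge(cols,r0,r1):
    d=np.diff(g[r0:r1],axis=0); out=[]
    for u in cols:
        k=d[:,u].argmin(); k=min(max(k,1),len(d)-2); a,b,c=d[k-1:k+2,u]; out.append(r0+k+.5+.5*(a-c)/(a-2*b+c))
    out=np.array(out); 
    for _ in range(3):
        f=np.polyfit(cols,out,1); r=abs(out-np.polyval(f,cols)); m=r<max(.5,2*np.median(r)); cols,out=cols[m],out[m]
    return f,len(cols)
for nm,r0,r1,z,xs in(("fence inner top",194,202,.063,.05),("near edge",261,271,.045,-.1)):
    f,n=edge(np.arange(212,336),r0,r1); P=[at(T,(u,np.polyval(f,u)),z) for u in(212,336)]; d=P[0]-P[1]; yaw=np.arctan2(-d[0],d[1])
    e=np.array([np.cos(yaw),np.sin(yaw)]); print(nm,f,n,"yaw",yaw,"origin.ex=",[p[:2]@e-xs for p in P])
f=T["pixels"][225:240,330:348].astype(float).mean((0,2)); print("end profile 330..",f.round())
h=proj
# white line PCA
p=T["pixels"].astype(float).mean(2)[200:224,138:158]; m=p>np.percentile(p[6:14,4:12],50)
print(p[3:20,2:18].astype(int))
print("scene roll tri",tri(T,(474.6,220.5),S,(260.3,374.1)),[proj(S,at(T,q,.046)).round(1) for q in((393.4,271.4),(434.7,271.2),(473.5,275.8))])
K=np.array([.589,.3155,0])
print("knob z.165 scene",proj(S,K+[0,0,.165]),"z.209",proj(S,K+[0,0,.209]), "top dial",at(T,(151.6,220.5),.165))
s=S["pixels"][165:205,375:415]; cv2.imwrite("pics/kz.png",np.hstack([cv2.resize(T["pixels"][200:240,131:171],None,fx=10,fy=10,interpolation=cv2.INTER_CUBIC),cv2.resize(s,None,fx=10,fy=10,interpolation=cv2.INTER_CUBIC)]))
```

```text
fence inner top [6.93324129e-03 1.95815070e+02] 124 yaw -0.028969497570724784 origin.ex= [np.float64(0.6026200718858815), np.float64(0.6026200718858815)]
near edge [8.17486740e-03 2.62754132e+02] 124 yaw -0.030034823184667717 origin.ex= [np.float64(0.6034439837575957), np.float64(0.6034439837575957)]
end profile 330.. [89. 87. 88. 88. 87. 88. 88. 87. 88. 90. 89. 58. 36. 53. 90. 98. 99. 98.]
[[109 112 115 112 119 115 115 117 115 113 110  79  57  98 111 109]
 [114 115 112 114 116 117 115 120 114 110 112  84  79 101 114 116]
 [112 112  85  49  75  91  59  42  46  81 102  97  87 108 111 111]
 [107 114  73  19  56 110  69  11   1  18  53 104 117 113 117 114]
 [111 113  64  13  60 112  76  22   0   0   4  48  98 118 118 117]
 [112 117  67  13  56 116  76  17   0   0   1   4  32  42  48  49]
 [107 113  70   7  62 115  73  26  11   0   0   0   0  11   6   4]
 [117 116  71  15  63 113  74  17   0  21   0   0   1   0   0   2]
 [111 100  54  13  60 117  80  32   2   1   3  10   0  18  11   0]
 [111  75  19   9  46 110  82  27   0  10   0   0  10   2   2   6]
 [ 79  29   1  10  41 112  76  25  14   0  11   0   3   0   8   4]
 [ 38  14   9   0  41 113  83  33  20   0   4   2   0   0   5   1]
 [ 19  26   1   1  47 113  80  32  21   7   1   0   0   9   8   3]
 [ 10  19   1  15  25  61  39  13   6  10   0   0   1   9   0  13]
 [ 10   6   0   0  10  21  21  15   7   9  11   0   6   0   0   0]
 [ 13  20   2  12  10  13  17  15  12   0   3   0   0   0   0   4]
 [ 10   1  14  23  16  18  17  21  25   1   0   0   0  12   1   0]]
scene roll tri [ 0.59690162 -0.37912831  0.0449633 ] [array([267.4, 307.7]), array([245.5, 329.8]), array([220. , 350.3])]
knob z.165 scene [393.38509876 186.8595948 ] z.209 [394.33169318 174.02778783] top dial [0.59176953 0.31676147 0.165     ]
```

View pics/kz.png

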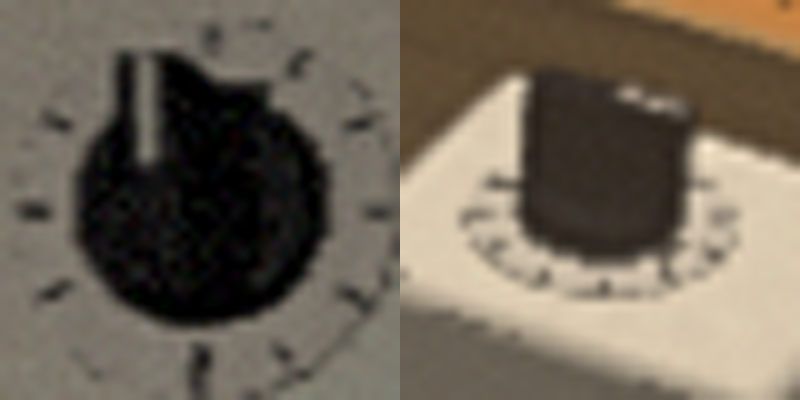

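The knob line lies along world +x, so the knob is at 6 clicks (3.14). Both cameras agree on roll height at about 45 mm. Next is the knob.

```bash
cat >> h.py <<'E'
YS=-.0295; ex=np.array([np.cos(YS),np.sin(YS)]); ey=np.array([-np.sin(YS),np.cos(YS)]); O=.603*ex+.0943*ey
def W(x,y): return O+x*ex+y*ey           # slicer (m) -> world xy
def Sl(p): d=np.asarray(p)[:2]-O; return np.array([d@ex,d@ey])
E
python3 - <<'E'
from h import *
k=[.591,.3172]; yaw=np.pi/2-.025
q=bot.inverse_kinematics([*k,.30],down(yaw)); print("ik",q)
bot.set_gripper(.5); bot.goto([*k,.30],down(yaw)); bot.line_to([*k,.184],max_speed=.1)
print(bot.current_contact_force(),bot.current_ee_pos(),bot.current_joints())
bot.set_gripper(0,40); print("open",bot.current_opening()*92,"F",bot.current_contact_force(),bot.current_ft_torque(),bot.current_clock())
j=np.array(bot.current_joints())
for s in(-.15,-.15):pass
for a in(.26,.52,1.05,1.57):
    t=j.copy();t[5]+=a;bot.set_joints(t);print(a,bot.current_joints()[5]-j[5],bot.current_contact_force(),bot.current_ft_torque(),bot.current_clock())
E
```

```text
ik [ 0.31286549  0.37104554  1.17599229  0.          1.59455482 -1.23293084]
[-0.24418216  0.62007273  0.09850272] [0.59158474 0.31738743 0.18507188] [ 3.12866681e-01  4.23587576e-01  1.33235149e+00 -7.69128249e-06
  1.38382393e+00 -1.23295324e+00]
open 14.699771600140538 F [ 1.92595847  4.09084457 -0.73014543] [ 0.65911912 -0.35390687 -0.03671485] 4.525
0.26 0.25648442861429677 [ 0.69828038  1.55869722 -0.36867648] [ 0.21452539 -0.08618613  0.09080405] 4.8833
0.52 0.5149832708570943 [-0.74935426 -0.10443842  0.70690235] [-0.01192523 -0.01939271 -0.02756076] 5.2417
1.05 1.0457533064573332 [-1.56831515 -1.38300949  2.03128399] [-0.30959027  0.35636327 -0.00268662] 5.8167
1.57 1.566130989786916 [-5.41910522 -2.83553385  3.57568807] [-0.57521557  0.87790625 -0.03755685] 6.3833
```

Run:
```python
from h import *
q0=-1.23295
def turn(a):
    t=np.array(bot.current_joints()); t[5]=q0+a; bot.set_joints(t); bot.hold(.1)
    print(round(a,2),round(bot.current_joints()[5]-q0,3),np.round(bot.current_contact_force(),1),np.round(bot.current_ft_torque(),3),round(bot.current_clock(),1),round(bot.current_opening()*92,1))
for a in(2.1,2.62,2.9,3.05,3.14,3.2,3.26): turn(a)
```

```text
2.1 2.098 [-4.  -1.7  3.4] [-0.351  1.015 -0.042] 7.1 14.7
2.62 2.618 [-5.2 -1.5  3.9] [-0.136  1.105 -0.006] 7.7 14.7
2.9 2.897 [-4.5 -0.4  3.5] [-5.100e-02  1.024e+00  1.000e-03] 8.2 14.8
3.05 3.046 [-4.3  0.6  2.3] [-0.06   1.02  -0.096] 8.6 14.7
3.14 3.137 [-3.7 -0.5  2.4] [ 0.025  0.986 -0.   ] 8.9 14.7
3.2 3.197 [-3.4 -0.6  3. ] [-0.1    0.971  0.697] 9.3 15.3
3.26 3.258 [-4.2  0.2  3.4] [-0.097  0.939  1.16 ] 9.6 15.7
```

Run:
```python
from h import *
q0=-1.23295
def turn(a):
    t=np.array(bot.current_joints()); t[5]=q0+a; bot.set_joints(t); bot.hold(.1)
    print(round(a,2),round(bot.current_joints()[5]-q0,3),np.round(bot.current_contact_force(),1),np.round(bot.current_ft_torque(),3),round(bot.current_clock(),1),round(bot.current_opening()*92,1))
bot.hold(.2)
for a in(3.14,2.6,1.6,.8,.52): turn(a)
bot.hold(.3); bot.set_gripper(.4); print(bot.current_contact_force())
p=bot.current_ee_pos(); bot.line_to([p[0],p[1],.30]); 
bot.goto([.40,.30,.35],down(0)); 
C=cams(); cv2.imwrite("pics/k2.png",np.vstack([np.hstack([cv2.resize(C["top"]["pixels"][200:240,131:171],None,fx=10,fy=10,interpolation=cv2.INTER_CUBIC),cv2.resize(C["scene"]["pixels"][165:205,375:415],None,fx=10,fy=10,interpolation=cv2.INTER_CUBIC)])]))
cv2.imwrite("pics/top1.png",C["top"]["pixels"])
for n in C: print(n,[(np.round(p,1),round(a)) for p,b,a in rolls_px(C[n])])
```

```text
3.14 3.143 [-4.5 -0.5  3.7] [-1.000e-03  1.036e+00 -1.500e-02] 10.2 14.8
2.6 2.602 [-3.8 -1.6  3.7] [-0.309  0.984 -0.018] 10.8 14.6
1.6 1.601 [-1.1 -2.5  2.4] [-0.512  0.361  0.048] 11.9 14.6
0.8 0.801 [ 1.  -0.4  1.1] [-0.207 -0.01  -0.012] 12.8 14.8
0.52 0.523 [ 1.6 -0.3  1.2] [-0.183  0.019  0.009] 13.2 14.6
[ 0.91555194 -0.66034271 -0.45669216]
scene [(array([260.2, 374.1]), 303), (array([476.6, 211.2]), 570)]
top [(array([473.5, 275.8]), 424), (array([393.4, 271.4]), 428), (array([434.7, 271.2]), 427), (array([474.5, 220.5]), 407)]
```

View pics/k2.png

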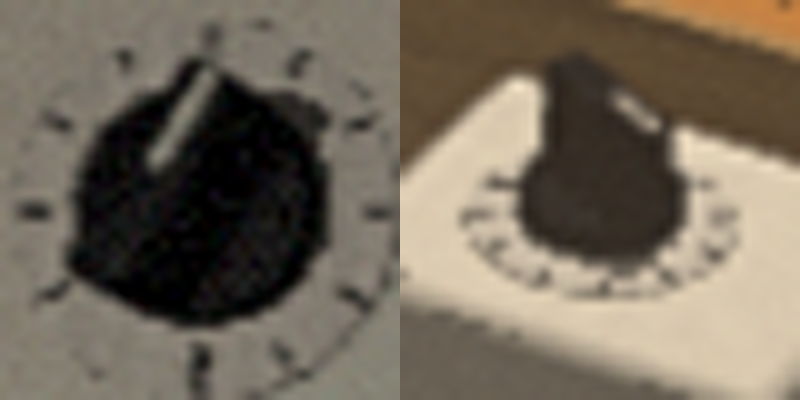

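The line now points about 30° right of up, which is five clicks (2.62). The stop was confirmed by a 1.2 N m torque rise. Rolls next, starting with one.

```bash
cat >> h.py <<'E'
def find(C=None):
    T=(C or cams(("top",)))["top"]; pan,bed=[],[]
    for p,b,a in rolls_px(T):
        if not 330<a<560: continue
        X=at(T,p,.046); Xb=at(T,p,.087)
        s=Sl(Xb); onbed=-.1<s[0]<.07 and -.16<s[1]<.19
        z=.087 if onbed else .046
        B=np.array([at(T,q,z)[:2] for q in b]); e=B[1]-B[0]; y=np.arctan2(e[1],e[0]); y=(y+np.pi/4)%(np.pi/2)-np.pi/4
        (bed if onbed else pan).append((Xb if onbed else X,y))
    return pan,bed
def st(m): print(m,round(bot.current_clock(),1),"open %.1f"%(bot.current_opening()*92),"F",np.round(bot.current_contact_force(),1),np.round(bot.current_ee_pos(),4))
def pick(X,yaw):
    bot.set_gripper(.8); bot.goto([X[0],X[1],.13],down(yaw)); bot.line_to([X[0],X[1],.027],max_speed=.12); st("at")
    bot.set_gripper(0,15); st("gripped"); bot.line_to([X[0],X[1],.15],max_speed=.2); st("lifted")
    return bot.current_opening()*92>50
def place(x,y):
    w=W(x,y); bot.goto([*w,.16],down(YS)); st("over")
    if bot.current_opening()*92<50: return False
    bot.line_to([*w,.0685],max_speed=.12); st("down"); bot.set_gripper(.8); bot.line_to([*w,.16],max_speed=.25); return True
E
python3 - <<'E'
from h import *
pan,bed=find(); pan.sort(key=lambda r:-r[0][1]); print([(r[0].round(4),round(r[1],3)) for r in pan])
X,y=pan[0]
print(pick(X,y) and place(.017,.112))
C=cams(); pan,bed=find(C); print([(Sl(r[0]).round(4),round(r[1]-YS,3)) for r in bed],len(pan))
cv2.imwrite("pics/top2.png",np.hstack([C["top"]["pixels"][140:360,80:500]]))
E
```

```text
[(array([ 0.4857, -0.1919,  0.046 ]), np.float64(-0.202)), (array([ 0.484 , -0.2837,  0.046 ]), np.float64(-0.225)), (array([ 0.4719, -0.3697,  0.046 ]), np.float64(0.047)), (array([ 0.5964, -0.379 ,  0.046 ]), np.float64(0.084))]
at 19.8 open 73.8 F [ 0.2 -0.4 -0.2] [ 0.4864 -0.1923  0.0278]
gripped 20.2 open 59.8 F [-0.8  0.3  4.2] [ 0.4862 -0.1923  0.0278]
lifted 20.9 open 59.9 F [-0.2 -0.  -1.9] [ 0.4849 -0.1913  0.1486]
over 22.4 open 60.0 F [-0.6 -0.7 -1. ] [0.6259 0.1866 0.1598]
down 23.4 open 60.0 F [-0.6 -0.7 -0.8] [0.626  0.1878 0.0684]
True
[] 3
```

View pics/top2.png

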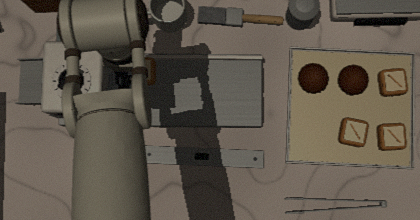

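The first roll is on the bed, partly hidden by the arm. The other three are undisturbed, so I continue and look for them again before each pick.

Run:
```python
from h import *
for n,ys in((3,.042),(2,-.028),(1,-.098)):
    pan,bed=find(); pan.sort(key=lambda r:-r[0][1]); print(len(pan),[(r[0].round(4),round(r[1],3)) for r in pan],"bed",[(Sl(r[0]).round(4),round(r[1]-YS,3)) for r in bed])
    if len(pan)!=n: print("count?"); break
    if not(pick(*pan[0]) and place(.017,ys)): print("FAIL"); break
bot.goto([.35,.25,.35],down(0))
C=cams(); print("bed",[(Sl(r[0]).round(4),round(r[1]-YS,3)) for r in find(C)[1]])
cv2.imwrite("pics/b3.png",np.hstack([cv2.resize(C["top"]["pixels"][170:320,170:370],None,fx=3,fy=3,interpolation=cv2.INTER_CUBIC)]))
cv2.imwrite("pics/s3.png",C["scene"]["pixels"])
```

```text
3 [(array([ 0.4841, -0.2838,  0.046 ]), np.float64(-0.24)), (array([ 0.472 , -0.3695,  0.046 ]), np.float64(0.052)), (array([ 0.5963, -0.3788,  0.046 ]), np.float64(0.079))] bed []
at 27.4 open 73.5 F [ 0.3 -0.5 -0.2] [ 0.4848 -0.2843  0.0279]
gripped 27.8 open 60.0 F [-1.4  0.1  3.4] [ 0.4846 -0.2842  0.0278]
lifted 28.6 open 59.8 F [-0.  -0.6 -1.7] [ 0.4834 -0.2831  0.1485]
over 30.1 open 60.3 F [ 0.2  0.6 -1.2] [0.6238 0.1167 0.1598]
down 31.1 open 60.2 F [-0.2  0.3 -0.9] [0.624  0.1178 0.0684]
2 [(array([ 0.4719, -0.3697,  0.046 ]), np.float64(0.047)), (array([ 0.5964, -0.3788,  0.046 ]), np.float64(0.079))] bed []
at 35.1 open 73.5 F [-0.1 -0.1  0.8] [ 0.4725 -0.3703  0.0279]
gripped 35.5 open 60.0 F [ 0.5 -0.3  3.9] [ 0.4724 -0.3702  0.0279]
lifted 36.2 open 60.0 F [-1.   0.5 -1.4] [ 0.4712 -0.3688  0.1483]
over 37.9 open 60.0 F [-0.4  0.1 -1.7] [0.6217 0.0469 0.1598]
down 38.8 open 60.4 F [-0.6  0.1 -0.3] [0.6219 0.0478 0.0684]
1 [(array([ 0.5964, -0.379 ,  0.046 ]), np.float64(0.082))] bed []
at 42.5 open 73.7 F [ 0.3 -1.   0.2] [ 0.5971 -0.3796  0.0282]
gripped 42.9 open 59.6 F [ 0.1 -0.2  3. ] [ 0.597  -0.3795  0.0281]
lifted 43.7 open 60.0 F [ 0.   0.6 -1.3] [ 0.5956 -0.3783  0.1482]
over 45.0 open 59.8 F [ 0.8 -0.  -0.7] [ 0.6197 -0.0231  0.1598]
down 45.9 open 59.9 F [ 0.3  0.5 -1.1] [ 0.6198 -0.0222  0.0683]
bed [(array([ 0.0177, -0.0978]), np.float64(0.008)), (array([ 0.0177, -0.0278]), np.float64(0.015)), (array([0.0175, 0.0421]), np.float64(0.021)), (array([0.0178, 0.1118]), np.float64(0.028))]
```

View pics/b3.png

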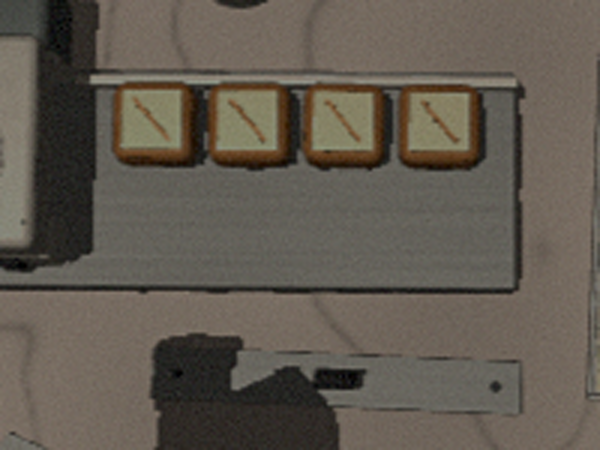

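All four rolls sit squarely, with centres at slicer x of about 17.6 mm. Now the bar.

```bash
cat >> h.py <<'E'
def seg(c,x0,y0,w,h):
    im=c["pixels"][y0:y0+h,x0:x0+w].max(2); return im
E
python3 - <<'E'
from h import *
bot.goto([.30,.40,.35],down(0))
C=cams(); T,S=C["top"],C["scene"]
def lug(c,x,y,w,h,th):
    m=(c["pixels"][y:y+h,x:x+w].max(2)<th).astype(np.uint8); n,l,s,ce=cv2.connectedComponentsWithStats(m); i=1+s[1:,4].argmax(); return ce[i]+[x,y],s[i]
lt,a=lug(T,268,286,28,20,50); ls,b=lug(S,295,240,20,26,60); print(lt,a,ls,b)
print("lug z.054",at(T,lt,.054),"tri",tri(T,lt,S,ls))
cv2.imwrite("pics/bar4.png",np.hstack([cv2.resize(T["pixels"][275:320,210:350],None,fx=4,fy=4,interpolation=cv2.INTER_CUBIC)]))
E
```

```text
Traceback (most recent call last):
ValueError: attempt to get argmax of an empty sequence
```

Run:
```python
from h import *
C=cams(); T=C["top"]
cv2.imwrite("pics/bar5.png",cv2.resize(T["pixels"][170:350,160:420],None,fx=3,fy=3,interpolation=cv2.INTER_CUBIC))
```

```text
(no output)
```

View pics/bar5.png

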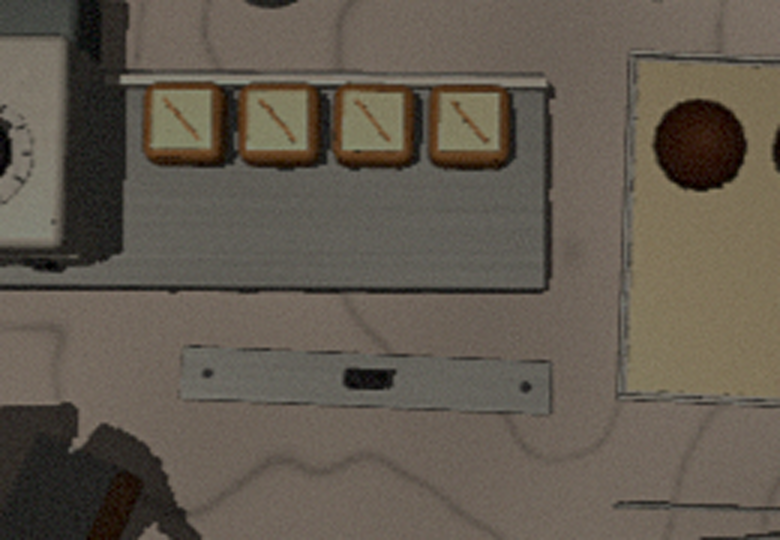

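The bar is where it was, with its lug at (283,296). I'll grip the lug along the bar.

Run:
```python
from h import *
C=cams(); T,S=C["top"],C["scene"]
lt=np.array([282.8,295.9]); L=at(T,lt,.054); print("lug",L,"tri",tri(T,lt,S,(304.5,249.5)))
c=np.mean([at(T,q,.016) for q in((220.7,285.7),(220.3,302.9),(343.3,290.5),(343.3,307.5))],axis=0); print("centre",c)
yb=-.0583; p=(c[:2]+L[:2])/2
bot.set_gripper(.6); bot.goto([*p,.13],down(yb+np.pi/2)); bot.line_to([*p,.0215],max_speed=.1); st("at")
bot.set_gripper(0,50); st("gripped"); bot.line_to([*p,.10],max_speed=.12); st("lifted")
```

```text
lug [0.4363747  0.05491862 0.054     ] tri [0.43851387 0.05656227 0.0469077 ]
centre [0.43627848 0.05851892 0.016     ]
at 53.2 open 55.4 F [-0.5  0.2 -0.2] [0.437  0.0566 0.0221]
gripped 53.7 open 29.5 F [0.9 4.5 2.7] [0.4366 0.0573 0.0218]
lifted 54.5 open 29.8 F [-0.9  0.4 -5.7] [0.4353 0.0567 0.0989]
```

Run:
```python
from h import *
r=down(YS+np.pi/2); z=.045+.0218
w=W(-.04,.012); bot.line_to([*w,.125],rot=r,max_speed=.12); st("over")
bot.line_to([*w,z+.006],max_speed=.08); st("near")
bot.line_to([*w,z+.0007],max_speed=.03); st("down")
for x in np.arange(-.036,-.0255,.001):
    bot.line_to([*W(x,.012),z+.0007],max_speed=.02); f=np.array(bot.current_contact_force())
    print(round(x,4),Sl(bot.current_ee_pos()).round(4),"Fx %.1f"%(f[:2]@ex),"Fz %.1f"%f[2],"open %.1f"%(bot.current_opening()*92))
    if f[:2]@ex<-8: break
```

```text
over 55.8 open 29.5 F [-0.7  0.1 -5.2] [0.5652 0.0896 0.1245]
near 56.6 open 29.7 F [ 0.3 -0.3 -5.5] [0.5663 0.0897 0.0731]
down 56.9 open 29.9 F [-0.2 -0.4 -5.5] [0.5658 0.0897 0.0674]
-0.036 [-0.0357  0.012 ] Fx -0.3 Fz -4.7 open 29.7
-0.035 [-0.035  0.012] Fx 0.0 Fz -4.9 open 29.2
-0.034 [-0.0339  0.012 ] Fx 0.3 Fz -5.5 open 29.6
-0.033 [-0.033  0.012] Fx -0.3 Fz -5.0 open 29.7
-0.032 [-0.0323  0.012 ] Fx -1.9 Fz -5.0 open 29.8
-0.031 [-0.0315  0.012 ] Fx -3.4 Fz -4.0 open 29.4
-0.03 [-0.0311  0.0119] Fx -6.3 Fz -1.8 open 29.5
-0.029 [-0.0311  0.0119] Fx -8.7 Fz 1.0 open 29.6
```

Run:
```python
from h import *
z=.045+.0218
bot.line_to([*W(-.0305,.012),z+.0007],max_speed=.02); st("relax")
for dz in(-.0003,-.0013,-.0023):
    bot.line_to([*W(-.0303,.012),z+dz],max_speed=.02); st("low")
    if bot.current_contact_force()[2]>2: break
bot.set_gripper(.55); st("released")
p=bot.current_ee_pos(); bot.line_to([p[0],p[1],.16],max_speed=.12)
bot.goto([.30,.40,.35],down(0))
C=cams(); print("bed",[(Sl(r[0]).round(4),round(r[1]-YS,3)) for r in find(C)[1]],"pan",len(find(C)[0]))
T=C["top"]["pixels"]; cv2.imwrite("pics/b6.png",cv2.resize(T[170:350,170:370],None,fx=4,fy=3.3,interpolation=cv2.INTER_CUBIC)[:594])
cv2.imwrite("pics/b6.png",cv2.resize(T[180:300,160:360],None,fx=4,fy=4,interpolation=cv2.INTER_CUBIC))
```

```text
relax 59.3 open 29.3 F [-4.2 -0.6 -4. ] [0.5747 0.0893 0.0672]
low 59.5 open 29.6 F [-8.6 -0.3  2.9] [0.5747 0.0893 0.0669]
released 60.0 open 50.4 F [0.9 0.  0.4] [0.5761 0.0894 0.0669]
bed [(array([ 0.0189, -0.098 ]), np.float64(-0.006)), (array([ 0.0189, -0.0278]), np.float64(0.015)), (array([0.0189, 0.034 ]), np.float64(0.021)), (array([0.0183, 0.1113]), np.float64(0.028))] pan 0
```

View pics/b6.png

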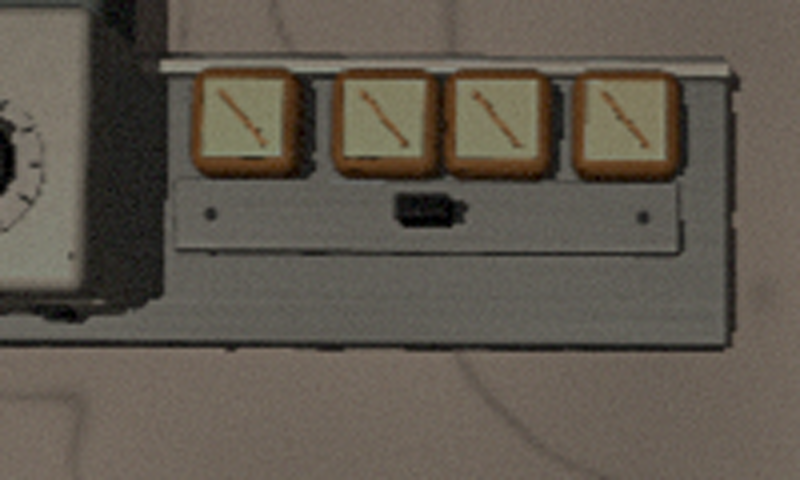

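Run:
```python
from h import *
T=cams(("top",))["top"]; g=cv2.GaussianBlur(T["pixels"].astype(np.float32).mean(2),(0,0),.7)
cols=np.arange(208,328); 
def fit(r0,r1):
    d=np.diff(g[r0:r1],axis=0); e=[]
    for u in cols:
        k=min(max(d[:,u].argmin(),1),len(d)-2); a,b,c=d[k-1:k+2,u]; e.append(r0+k+.5+.5*(a-c)/(a-2*b+c))
    e=np.array(e); m=np.ones(len(e),bool)
    for _ in range(3): f=np.polyfit(cols[m],e[m],1); m=abs(e-np.polyval(f,cols))<.6
    return f,m.sum()
f,n=fit(238,246); print(f,n,[Sl(at(T,(u,np.polyval(f,u)),.061)).round(4) for u in(204,329.5)])
```

```text
[9.28775821e-03 2.39424875e+02] 120 [array([-0.0495,  0.1493]), array([-0.05  , -0.1287])]
```

Run:
```python
from h import *
C=cams(); T=C["top"]["pixels"]
a=cv2.resize(T[200:240,131:171],(300,300),interpolation=cv2.INTER_CUBIC); b=cv2.resize(C["scene"]["pixels"][140:440,170:470],(450,450)); 
o=np.zeros((450,750,3),np.uint8); o[:300,:300]=a; o[:,300:]=b; cv2.imwrite("pics/fin.png",o)
```

```text
(no output)
```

View pics/fin.png

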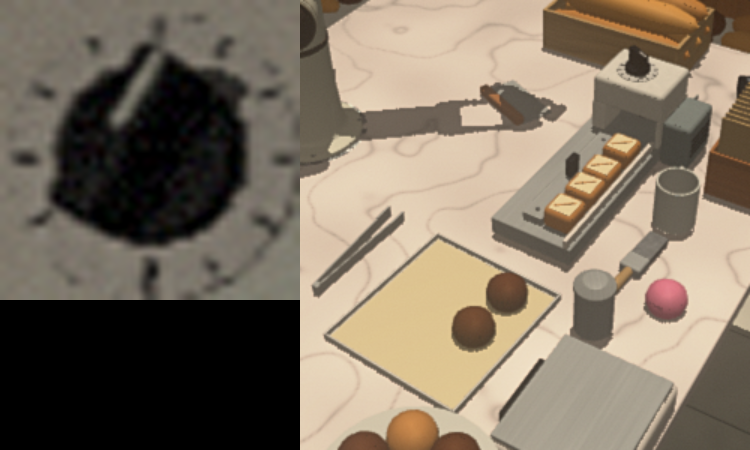

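The knob still reads five clicks, the rolls and bar are in place, the buns are on the pan, and the other things haven't moved. I'm handing in.

```bash
python3 -c "
from workcell import bot
bot.job_done(); print(bot.current_clock())"
```

```text
the job is handed in; nothing more can be done
the job is handed in; nothing more can be done
```

The slicer is set up and handed in at about 61 s of the 210 s allowed; no verdict came back.

- **Knob:** I wound it down about 3.14 rad until the torque rose to about 1.2 N m at the stop, then turned it back 2.62 rad. The last picture shows the line at the fifth click.
- **Rolls:** All four lie flat in one row, centres at slicer x 18.3–18.9 mm (allowed 15–25) and y from −98 to +111 mm. One had moved about 8 mm along the row since I placed it; it was still within limits, so I left it.
- **Bar:** I pushed it against the rolls until the force reached about 8 N, then released it. Its ends measure about −29.5 and −30 mm (allowed −35 to −26.5), and its middle is at y about 10 mm (aim 12).
- **Everything else:** The buns are still on the pan, and the tongs, brush, scraper, cup and dredger look unmoved.

**Disagreements:** At contact the arm read the bar at −31 mm, about 1 mm off the camera figure and within the 2 mm calibration. My two-view height for the lug also came out about 7 mm low, because I picked its point in the scene view by eye. I used the stated height there, and the gripper closed on the lug at 29.5 mm against its 30 mm length.

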